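# Make up two valve-gear kits

## Robot

A 6-joint arm with a two-finger parallel gripper is mounted at the origin on the work surface; the furniture and walls round the work are solid. World frame = base frame: x ahead of the robot, y to its left, z up, the work surface at z = 0. Lengths are in m, angles in degrees, forces in N, time in s.
With the tool pointing down it reaches from about 0.4 to 0.825 m from the base axis. Payload 7 kg.
Tool frame: the origin (TCP) lies midway between the tips of the shut fingers; the grasp point (between the pads) lies 19 mm behind it; z points along the fingers, y is the line along which they close (so a half turn about z gives the same grasp; the last joint's range is limited). The gripper opens to 88 mm and grips with 3 to 60 N. Pads are 19 mm wide; open, the fingers measure 130 mm over their backs; the gripper's body (78 mm by 193 mm) begins 47 mm behind the grasp point.
Start: joints at [-60.728, 20.546, 0.682, 0, -70.136, -16.507], TCP at [0.149, -0.658, 0.197] pointing down, gripper open.
Joint ranges: [-176.03, 176.03], [-82.01, 121.73], [-58.28, 71.71], [-173.87, 95.51], [-174.79, -0.11], [-173.66, 173.66]. Speed limits (degrees/s): [136.94, 136.94, 172.46, 180, 180, 180].

## Interface

Orientations are given as [roll, pitch, yaw] about the fixed x, y, z axes, in that order (R = Rz(yaw) Ry(pitch) Rx(roll)).
In Python, from plant import ctrl gives the robot as it stands.
- The arm moves only by the tool step_arm, never from a script. Its argument "rows" is a list of rows, each a list of 3 entries, a list of its own where there are three numbers: the closure, from 0 (fully open) to 1 (shut), then the shift along the world's x, y, z in mm, then the turn, a rotation vector about the world's x, y, z in rad. A call has exactly 5 rows; each row is the pose to reach, as a shift and turn from the pose commanded when the call began; what a row does not reach only later rows make up. A row lasts 1/12 s, in which the tool goes at most 41.7 mm and 7.16 degrees, less where a joint would pass 70% of its speed; a pose out of reach is approached as far as the arm can. A call with a gripper value outside its range is refused whole. The fingers move at their own pace and stop on an object; the grip force is fixed at half the most. Time passes only in rows, so rows that repeat a pose let the fingers close, or fill a call up. It gives the time, the measured TCP pose, the force, the opening and the grip force at its end, in the units of the state.
- ctrl.get_obs(): the state, without advancing time (a new reading comes with each control period).
- ctrl.snapshot(name): name is "scene" or "side" or "wrist"; returns the picture (384x512x3 uint8, red, green, blue); there is no depth.
- ctrl.camera_model(name): a dict with "intrinsics" (3x3 intrinsics, pixels), "R" (3x3) and "t" (3): a world point X has camera coordinates R X + t. Camera axes: x right, y down, z forward; pixel columns grow to the right and rows downward; lengths in m; the calibration is good to about 2 mm. A picture is of the moment at which its call begins: read the wrist's pose just before it. camera_model takes no time and is no camera call; for the wrist camera it gives the pose at the moment of the call.
- ctrl.close_job(): hands the job in; it is judged then, once.
The state is a dict: "clock": time; "joint_pos": joint angles; "qvel": joint speeds; "tau": joint torques, N m; "tool_pos": TCP position; "orientation": TCP orientation; "force": force on the tool from outside, world axes, zero at the start; "moment": the same for the moment, N m; "opening": finger opening in m; "gripper_force": force on a finger pad.
Only numpy, scipy, OpenCV 4.12 (cv2) and the standard library are available. Lean on these libraries where they do the work, as an engineer would, in place of code of your own. Each camera call takes 0.05 s, during which the arm holds its last target. There are 200 camera calls.

## Task

Make up the two kits from the stock in the middle of the bench: in the three-bay tray, put one tappet in the bay at the wire pull, the valve spring in the middle bay and the stem seal in the bay farthest from the pull; in the two-bay tray, put the valve in the bay at the wire pull and the other tappet in the other bay. Each part ends upright, as it stood in the stock, flat on the floor of its bay and roughly centred in it, and let go. Leave the oil bottle and the stack of tape rolls where they stand.

Things in the scene. Friction and masses are not known exactly. Their poses are not given: they have to be found in the camera images.
- tray3: Three-bay kit tray, shallow, grey rims, black-lined floor, 196 x 68 mm, a flat wire bow (the pull) sticking out 27 mm at one short end. Bays 60 x 60 mm inside, floor 4 mm thick, rims and dividers 4 mm thick, tops 10 mm above the bench. Fixed. Origin: centre of the tray's underside, pull not counted; x along the row, away from the pull. Bay centres at x = -64 mm (at the pull), 0 and +64 mm, y = 0.
- tray2: Two-bay kit tray, shallow, grey rims, black-lined floor, 132 x 68 mm, a flat wire bow (the pull) sticking out 27 mm at one short end. Bays 60 x 60 mm inside, floor 4 mm thick, rims and dividers 4 mm thick, tops 10 mm above the bench. Fixed. Origin: centre of the tray's underside, pull not counted; x along the row, away from the pull. Bay centres at x = -32 mm (at the pull) and +32 mm, y = 0.
- tappet_a_mid (a point): Bucket tappet, plain grey steel cylinder 41 mm in diameter, 31 mm high, standing upright, about 0.085 kg. The point is its centre, 15.5 mm above its underside; z is its axis, up. The two tappets are alike: either may go in either tray.
- tappet_b_mid (a point): The second tappet, the same in every way. The point is its centre, 15.5 mm above its underside; z is its axis, up.
- spring_mid (a point): Valve spring (rigid) with its retainer on top, standing upright: grey steel coils, up to 30 mm in diameter (28 mm where gripped), 52 mm high, about 0.06 kg. The point is on its axis 26 mm above its underside; z is its axis, up.
- seal_mid (a point): Valve stem seal, standing upright: a steel cup with a flange 25 mm in diameter and 9 mm high below, a red-brown rubber neck 14 mm in diameter from there to the top, 19 mm high in all, about 0.012 kg. The point is on its axis 9.5 mm above its underside; z is its axis, up.
- valve_mid (a point): Poppet valve standing on its head: head 36 mm in diameter at the bottom, narrowing over 22 mm to a straight stem 8 mm in diameter; 145 mm high in all, about 0.075 kg. The point is on its axis 72.5 mm above the underside of the head; z runs up the stem. The stem is the place to grip.
- bottle: Bystander: clear oil bottle with a black nozzle, 55 mm in diameter, 136 mm high, loose. Origin: centre of its underside.
- tape: Bystander: stack of amber tape rolls, 69 mm in diameter, 68 mm high, loose. Origin: centre of its underside.
There are look-alikes about, which are no part of the job. Leave any blue or turquoise look-alike of the part that bears tappet_b_mid alone.

How it is judged:
By the outcome, as a careful person would: the job done as asked, in the order asked, and still so for the second after the job is handed in, with the robot touching nothing.
It also fails if it takes over 144 s, if anything falls off the work surface, if the arm or the gripper's body presses on something with over 40 N, if the wrist force passes 120 N, or if a joint passes its speed limit or range.

## Working session

There is one attempt and no reset: what is moved stays moved. The work goes in short steps, Python scripts to look and compute and a tool call to move; the robot and the scene stay as the last step left them, time stands still between calls to the robot, and variables do not carry over. Pictures are saved under pics/ and viewed, at most 15 in all, crops included, and the job is handed in when it is done.

Besides the shell and the picture viewer there is one more tool, called after "Request:" by a JSON object that holds its "op" and its "data", one argument or row to a line. step_arm: Moves the arm, as the interface text tells. Its arguments: {"type":"object","properties":{"rows":{"type":"array"}},"required":["rows"]}

```bash
mkdir -p pics; ls
python3 - <<'E'
from plant import ctrl
import cv2
o=ctrl.get_obs();print(o)
for n in("scene","side"):
    im=ctrl.snapshot(n);cv2.imwrite(f"pics/{n}0.png",cv2.resize(im[:,:,::-1],(800,600),interpolation=cv2.INTER_CUBIC))
    m=ctrl.camera_model(n);print(n,m)
E
```

```text
pics
{'clock': 0.0, 'joint_pos': array([-6.07269081e+01,  2.05896770e+01,  6.33526167e-01, -2.10145388e-02,
       -7.01359758e+01, -1.65061103e+01]), 'qvel': array([-0.03219334,  0.02539379, -0.00480444, -0.06966562,  0.01774632,
       -0.04162505]), 'tau': array([-2.35414765e-03, -5.82719207e+01,  2.93051201e+01,  6.99707866e+00,
        7.05183222e-03, -1.63949671e-04]), 'tool_pos': array([ 0.14900969, -0.65778753,  0.19563788]), 'orientation': array([ 1.79906057e+02, -7.23645242e-03, -1.67240169e+02]), 'force': array([0.96305869, 0.23198651, 0.07524579]), 'moment': array([ 0.04227909, -0.01617387,  0.05046343]), 'gripper_force': 0.0, 'opening': 0.08737632267193958}
scene {'intrinsics': array([[467.94550882,   0.        , 259.07413177],
       [  0.        , 467.94550882, 194.83541906],
       [  0.        ,   0.        ,   1.        ]]), 'R': array([[-0.72317998, -0.69030315,  0.02218744],
       [-0.41649455,  0.41025401, -0.81131002],
       [ 0.55094737, -0.59596411, -0.58419498]]), 't': array([0.4268225 , 0.29354859, 0.86028153])}
side {'intrinsics': array([[356.36962824,   0.        , 252.21105671],
       [  0.        , 356.36962824, 192.69920754],
       [  0.        ,   0.        ,   1.        ]]), 'R': array([[-0.80995658, -0.58612961,  0.02055263],
       [-0.32617505,  0.42105488, -0.84635845],
       [ 0.48742196, -0.69221735, -0.53221703]]), 't': array([0.49259837, 0.24580538, 0.77718555])}
```

View pics/scene0.png

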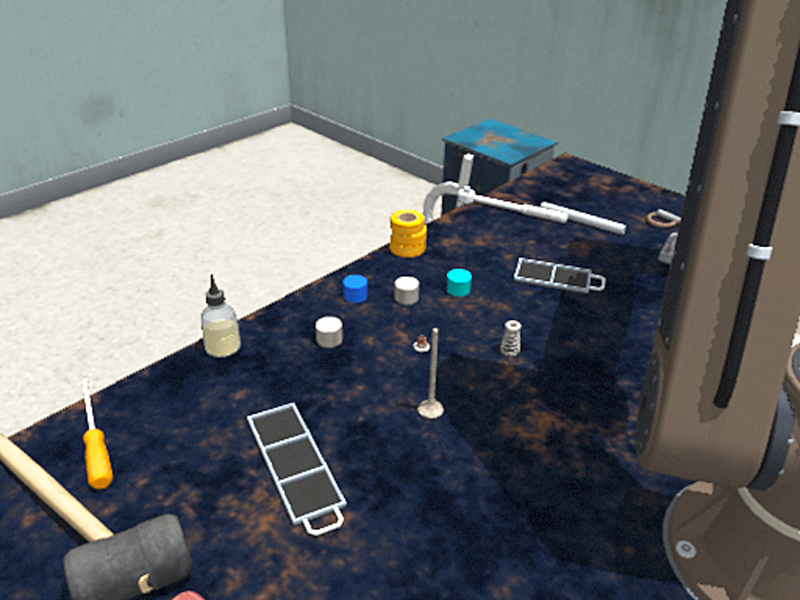

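View pics/side0.png

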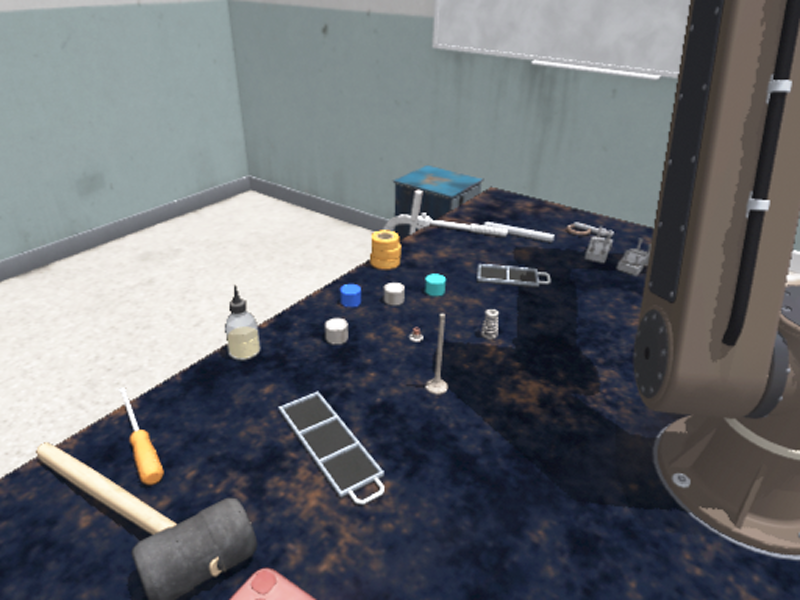

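The scene shows tappets at (329,332) and (406,290), the spring at (511,338), seal at (422,343) and valve head at (430,409). tray3's pull points towards the viewer at (323,520), tray2's to the right at (598,282), and the blue and turquoise look-alikes stand beside the second tappet. I'll take an enlarged crop to measure from.

Run:
```python
from plant import ctrl
import cv2
im=ctrl.snapshot("scene")[:,:,::-1]
cv2.imwrite("pics/c1.png",cv2.resize(im[150:270,190:392],None,fx=3.96,fy=3.96,interpolation=cv2.INTER_CUBIC))
cv2.imwrite("pics/c2.png",cv2.resize(im[200:350,130:330],None,fx=4,fy=4,interpolation=cv2.INTER_CUBIC))
```

```text
(no output)
```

View pics/c1.png

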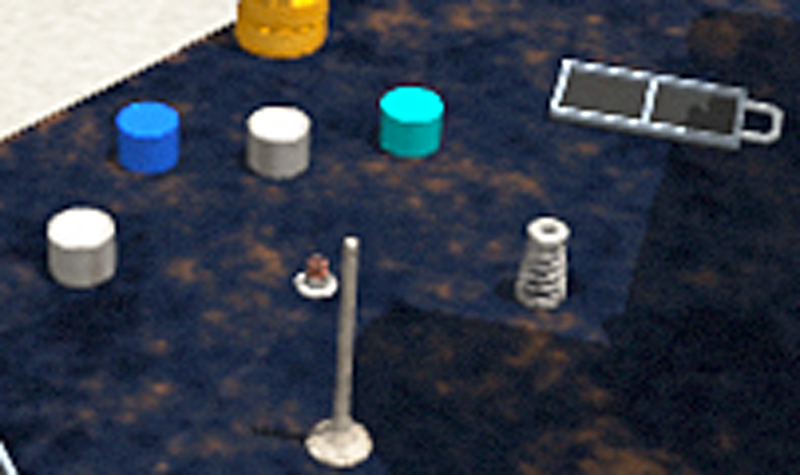

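View pics/c2.png

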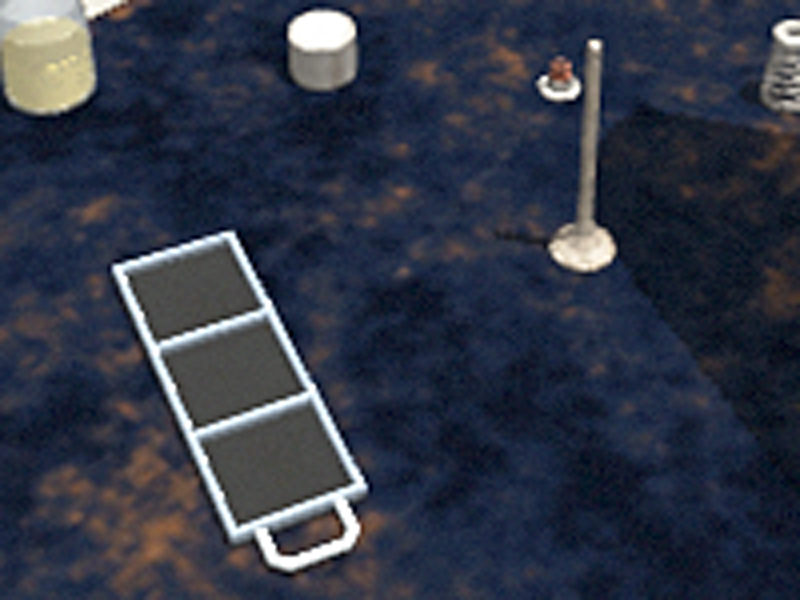

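The two crops give the part tops and tray rim corners. In c1 the tappet tops are at (82,229) and (279,127), spring top (547,231), seal (316,283), and valve stem top (351,242). In c2 the tray3 corners are (115,268), (233,234), (367,488) and (236,533).

```bash
cat > h.py <<'E'
import numpy as np
def ray(m,u,v,z):
    K,R,t=m["intrinsics"],m["R"],m["t"]
    d=R.T@np.linalg.solve(K,[u,v,1.]);c=-R.T@t
    return (c+d*(z-c[2])/d[2])[:2]
def fit(P,L,W): # corners in body order (-,-),(+,-),(+,+),(-,+) -> centre, yaw
    P=np.array(P);B=np.array([[-L,-W],[L,-W],[L,W],[-L,W]])/2
    c=P.mean(0);Q=P-c;a=np.arctan2((B[:,0]*Q[:,1]-B[:,1]*Q[:,0]).sum(),(B*Q).sum())
    r=np.array([[np.cos(a),-np.sin(a)],[np.sin(a),np.cos(a)]])
    return c,np.degrees(a),np.abs(Q-B@r.T).max()
E
python3 - <<'E'
from plant import ctrl
from h import *
m=ctrl.camera_model("scene");np.set_printoptions(precision=4,suppress=True)
f1=lambda u,v,z:ray(m,190+u/3.96-.4,150+v/3.96-.4,z)
f2=lambda u,v,z:ray(m,130+u/4-.4,200+v/4-.4,z)
for n,u,v,z in[("tA",82,229,.031),("tB",279,127,.031),("spr",547,231,.052),("seal",316,283,.009),("valvetop",351,242,.145),("valvebot",340,445,.002),("blue",148,122,.031),("cyan",412,107,.031),("tape",283,45,.0)]:
    print(n,f1(u,v,z))
print("bottle",f2(48,95,0))
P=[f2(*p,.01) for p in[(115,268),(233,234),(367,488),(236,533)]]
print(P);print(fit([P[2],P[1],P[0],P[3]],.196,.068),fit([P[3],P[0],P[1],P[2]],.196,.068))
P=[f1(*p,.01) for p in[(565,61),(746,92),(741,137),(552,109)]]
print(P);print(fit([P[2],P[3],P[0],P[1]],.132,.068),fit([P[1],P[0],P[3],P[2]],.132,.068))
E
```

```text
tA [0.665  0.0964]
tB [ 0.657  -0.0728]
spr [ 0.4444 -0.0848]
seal [0.5443 0.0117]
valvetop [0.4438 0.1011]
valvebot [0.4424 0.102 ]
blue [ 0.723  -0.0141]
cyan [ 0.6099 -0.1556]
tape [ 0.7615 -0.188 ]
bottle [0.7659 0.232 ]
[array([0.6068, 0.2982]), array([0.5825, 0.2365]), array([0.4013, 0.3027]), array([0.4254, 0.3633])]
(array([0.504 , 0.3002]), np.float64(-20.089551434770065), np.float64(0.0024983035474277215)) (array([0.504 , 0.3002]), np.float64(-19.68509556872669), np.float64(0.06305522184340577))
[array([ 0.5901, -0.3085]), array([ 0.4732, -0.3684]), array([ 0.4444, -0.3159]), array([ 0.5582, -0.25  ])]
(array([ 0.5165, -0.3107]), np.float64(28.587956601353515), np.float64(0.059285225143020745)) (array([ 0.5165, -0.3107]), np.float64(28.598406984713005), np.float64(0.00377303790520047))
```

Request:
{"op": "step_arm", "data": {
  "rows": [
    [0, [23, 34, 0], [0, 0, -0.115]],
    [0, [46, 68, 0], [0, 0, -0.23]],
    [0, [69, 102, 0], [0, 0, -0.345]],
    [0, [92, 136, 0], [0, 0, -0.46]],
    [0, [116, 170, 0], [0, 0, -0.573]]
  ]
}}

```text
clock: 0.57
tool_pos: [0.264, -0.4888, 0.1963]
orientation: [180.0, -0.0, 159.9]
force: [2.2, -0.2, 0.8]
opening: 0.0878
gripper_force: 0.0
```

Request:
{"op": "step_arm", "data": {
  "rows": [
    [0, [23, 34, 0], [0, 0, 0]],
    [0, [46, 68, 0], [0, 0, 0]],
    [0, [69, 102, 0], [0, 0, 0]],
    [0, [92, 136, 0], [0, 0, 0]],
    [0, [116, 170, 0], [0, 0, 0]]
  ]
}}

```text
clock: 0.98
tool_pos: [0.3801, -0.3187, 0.1967]
orientation: [180.0, 0.0, 160.2]
force: [0.6, -0.2, -0.1]
opening: 0.0874
gripper_force: 0.0
```

Request:
{"op": "step_arm", "data": {
  "rows": [
    [0, [23, 34, 0], [0, 0, 0]],
    [0, [46, 68, 0], [0, 0, 0]],
    [0, [69, 102, 0], [0, 0, 0]],
    [0, [92, 136, 0], [0, 0, 0]],
    [0, [116, 170, 0], [0, 0, 0]]
  ]
}}

```text
clock: 1.4
tool_pos: [0.4961, -0.1486, 0.1968]
orientation: [180.0, 0.0, 160.3]
force: [1.0, -0.4, -0.4]
opening: 0.0876
gripper_force: 0.0
```

Request:
{"op": "step_arm", "data": {
  "rows": [
    [0, [23, 34, 0], [0, 0, 0]],
    [0, [46, 68, 0], [0, 0, 0]],
    [0, [69, 102, 0], [0, 0, 0]],
    [0, [92, 136, 0], [0, 0, 0]],
    [0, [92, 136, 0], [0, 0, 0]]
  ]
}}

```text
clock: 1.82
tool_pos: [0.5908, -0.0097, 0.1956]
orientation: [180.0, 0.0, 160.5]
force: [-0.0, -0.3, -0.2]
opening: 0.0875
gripper_force: 0.0
```

Run:
```python
from plant import ctrl
import cv2,pickle
m=ctrl.camera_model("wrist");im=ctrl.snapshot("wrist")
pickle.dump(m,open("w1.pkl","wb"));cv2.imwrite("pics/w1.png",cv2.resize(im[:,:,::-1],(800,600),interpolation=cv2.INTER_CUBIC))
K,R,t=m["intrinsics"],m["R"],m["t"]
for n,p in dict(tA=(.665,.0964,.031),tB=(.657,-.0728,.031),seal=(.5443,.0117,.009),spr=(.4444,-.0848,.052),valve=(.4434,.1015,.145),blue=(.723,-.0141,.031)).items():
    c=K@(R@p+t);print(n,c[:2]/c[2]*1.5625)
print(-R.T@t)
```

```text
tA [549.01271167 310.22554678]
tB [364.61354655 362.40257865]
seal [411.23137915 209.01038944]
spr [242.86434836 125.96802004]
valve [520.68684179 -42.13046389]
blue [449.1521254  404.94397226]
[0.52572597 0.01381689 0.38275872]
```

View pics/w1.png

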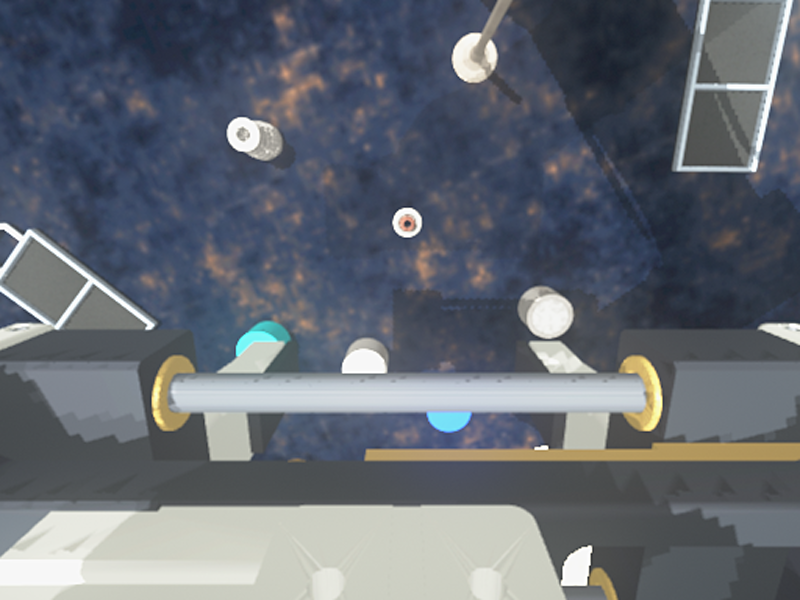

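The wrist view shows tappet A's top at (549,314), the seal at (407,222), spring top (243,134) and valve head (474,60). It also shows tray3's far end at (676,171)-(755,171), with its divider from (697,87) to (768,87), and tray2's near edge from (31,231) to (154,325).

Run:
```python
import pickle
from h import *
np.set_printoptions(precision=4,suppress=True)
m=pickle.load(open("w1.pkl","rb"))
f=lambda u,v,z:ray(m,(u+.5)/1.5625-.5,(v+.5)/1.5625-.5,z)
for n,u,v,z in[("tA",549,314,.031),("seal",407,222,.012),("spr",243,134,.052),("valve",474,60,.002),("t3far_a",676,171,.01),("t3far_b",755,171,.01),("div",697,87,.01),("div",768,87,.01),("t2",31,231,.01),("t2",154,325,.01)]: print(n,f(u,v,z))
c,s=np.cos,np.sin
for nm,C,a,L,xs in[("t3",(.504,.3002),-20,.196,(-.064,0,.064)),("t2",(.5165,-.3107),28.6,.132,(-.032,.032))]:
    a=np.radians(a);T=lambda x,y:np.array(C)+[x*c(a)-y*s(a),x*s(a)+y*c(a)]
    print(nm,[T(x,y) for x in(-L/2,L/2) for y in(-.034,.034)],[T(x,0) for x in xs],T(.032,-.034),T(.032,.034))
```

```text
tA [0.668  0.0954]
seal [0.5531 0.0044]
spr [ 0.4492 -0.0872]
valve [0.4493 0.0992]
t3far_a [0.5894 0.2339]
t3far_b [0.6118 0.2971]
div [0.5302 0.2616]
div [0.5494 0.3158]
t2 [ 0.4497 -0.3103]
t2 [ 0.5636 -0.2499]
t3 [array([0.4003, 0.3018]), array([0.4235, 0.3657]), array([0.5845, 0.2347]), array([0.6077, 0.2986])] [array([0.4439, 0.3221]), array([0.504 , 0.3002]), array([0.5641, 0.2783])] [0.5224 0.2573] [0.5457 0.3212]
t2 [array([ 0.4748, -0.3721]), array([ 0.4423, -0.3124]), array([ 0.5907, -0.309 ]), array([ 0.5582, -0.2493])] [array([ 0.4884, -0.326 ]), array([ 0.5446, -0.2954])] [ 0.5609 -0.3252] [ 0.5283 -0.2655]
```

Request:
{"op": "step_arm", "data": {
  "rows": [
    [0, [20, 27, 0], [0, 0, 0]],
    [0, [40, 54, 0], [0, 0, 0]],
    [0, [60, 81, 0], [0, 0, 0]],
    [0, [78, 108, 0], [0, 0, 0]],
    [0, [78, 108, -37], [0, 0, 0]]
  ]
}}

```text
clock: 2.28
tool_pos: [0.6725, 0.0977, 0.1658]
orientation: [179.6, 0.6, 160.4]
force: [2.2, -1.3, 1.5]
opening: 0.0873
gripper_force: 0.0
```

Request:
{"op": "step_arm", "data": {
  "rows": [
    [0, [0, 0, -40], [0, 0, 0]],
    [0, [0, 0, -80], [0, 0, 0]],
    [0, [0, 0, -120], [0, 0, 0]],
    [0, [0, 0, -150], [0, 0, 0]],
    [0, [0, 0, -150], [0, 0, 0]]
  ]
}}

```text
clock: 2.7
tool_pos: [0.6603, 0.0911, 0.0024]
orientation: [-179.6, -0.5, 160.1]
force: [-1.3, -0.5, -0.0]
opening: 0.088
gripper_force: 0.0
```

Request:
{"op": "step_arm", "data": {
  "rows": [
    [1, [0, 0, 0], [0, 0, 0]],
    [1, [0, 0, 0], [0, 0, 0]],
    [1, [0, 0, 0], [0, 0, 0]],
    [1, [0, 0, 0], [0, 0, 0]],
    [1, [0, 0, 0], [0, 0, 0]]
  ]
}}

```text
clock: 3.12
tool_pos: [0.6667, 0.0938, 0.0117]
orientation: [179.9, 0.1, 160.3]
force: [-0.0, 0.3, 0.4]
opening: 0.06
gripper_force: 0.0
```

Request:
{"op": "step_arm", "data": {
  "rows": [
    [1, [0, 0, 0], [0, 0, 0]],
    [1, [0, 0, 0], [0, 0, 0]],
    [1, [0, 0, 0], [0, 0, 0]],
    [1, [0, 0, 0], [0, 0, 0]],
    [1, [0, 0, 0], [0, 0, 0]]
  ]
}}

```text
clock: 3.53
tool_pos: [0.6656, 0.0934, 0.0096]
orientation: [-180.0, -0.0, 160.3]
force: [-0.3, 0.9, 0.8]
opening: 0.0265
gripper_force: 0.0
```

Request:
{"op": "step_arm", "data": {
  "rows": [
    [1, [0, 0, 0], [0, 0, 0]],
    [1, [0, 0, 20], [0, 0, 0]],
    [1, [0, 0, 50], [0, 0, 0]],
    [1, [0, 0, 85], [0, 0, 0]],
    [1, [0, 0, 120], [0, 0, 0]]
  ]
}}

```text
clock: 3.95
tool_pos: [0.665, 0.0932, 0.1303]
orientation: [-179.9, -0.1, 160.3]
force: [1.0, 0.5, 0.1]
opening: 0.0003
gripper_force: 0.0
```

Run:
```python
from plant import ctrl
import cv2,pickle
import numpy as np
m=ctrl.camera_model("wrist");im=ctrl.snapshot("wrist");s=ctrl.snapshot("scene")
pickle.dump(m,open("w2.pkl","wb"))
a=cv2.resize(im[:,:,::-1],(400,300),interpolation=cv2.INTER_AREA)
b=cv2.resize(s[140:260,170:330,::-1],(400,300),interpolation=cv2.INTER_CUBIC)
cv2.imwrite("pics/m2.png",cv2.resize(np.hstack([a,b]),(800,300)))
print(ctrl.get_obs()["tool_pos"],ctrl.get_obs()["opening"])
```

```text
[0.66948285 0.09423037 0.13674956] 9.205572904446912e-05
```

View pics/m2.png

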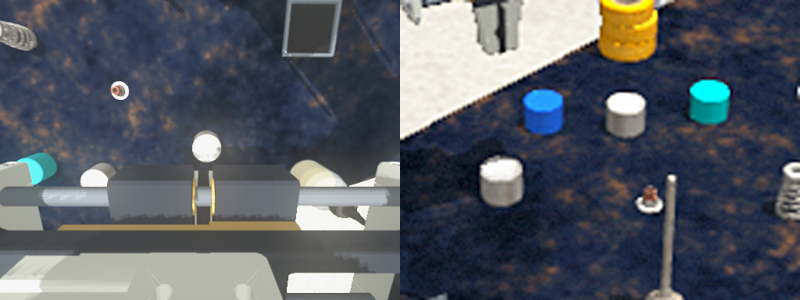

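Run:
```python
import pickle
from plant import ctrl
from h import *
m=pickle.load(open("w2.pkl","rb"));s=ctrl.camera_model("scene")
def pr(m,p): c=m["intrinsics"]@(m["R"]@p+m["t"]);return c[:2]/c[2]
print("tA wrist",ray(m,207*1.28,146*1.28,.031))
t=np.array([.6695,.0942,.1367])
q=pr(s,t);print("TCP in scene crop",(q-[170,140])*2.5+[400,0]); print("TCP in wrist",pr(m,t)/1.28)
print("tA scene",ray(s,170+101/2.5,140+165/2.5,.031))
```

```text
tA wrist [0.66844759 0.0977949 ]
TCP in scene crop [494.96940309  75.49440336]
TCP in wrist [205.54791803 175.792531  ]
tA scene [0.66921177 0.092385  ]
```

Tappet A stands almost unmoved, but the fingers closed on nothing. I'll look closer at the fingers.

Run:
```python
from plant import ctrl
import cv2
import numpy as np
s=ctrl.snapshot("scene")[110:230,150:290,::-1];im=ctrl.snapshot("wrist")[150:330,160:370,::-1]
b=cv2.resize(s,(400,343),interpolation=cv2.INTER_CUBIC);a=cv2.resize(im,(400,343),interpolation=cv2.INTER_CUBIC)
cv2.imwrite("pics/m3.png",np.hstack([a,b]))
o=ctrl.get_obs();print(o["joint_pos"],o["tool_pos"],o["orientation"],o["clock"])
```

```text
[ 2.45693467e+01  2.27616390e+01 -4.80381914e+00 -1.15764357e-02
 -6.22775926e+01 -1.34308272e+02] [0.66616635 0.09374933 0.1309387 ] [1.79883025e+02 1.05142789e-01 1.60255596e+02] 4.15
```

View pics/m3.png

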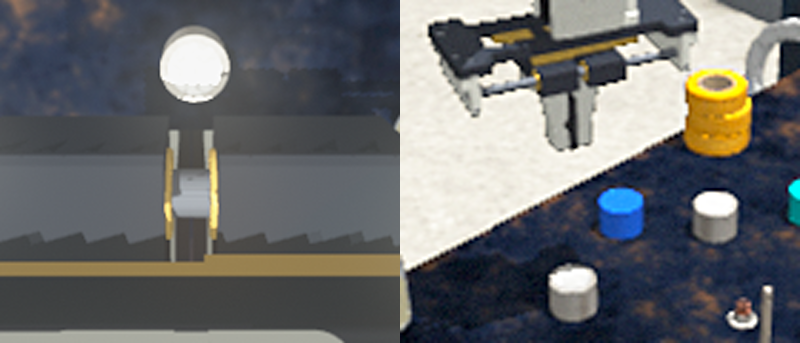

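Run:
```python
import pickle
from plant import ctrl
from h import *
m=pickle.load(open("w2.pkl","rb"));s=ctrl.camera_model("scene");w=ctrl.camera_model("wrist")
def pr(m,p): c=m["intrinsics"]@(m["R"]@p+m["t"]);return c[:2]/c[2]
for z in(.131,.15,.16,.17):print(z,pr(s,np.array([.6662,.0937,z])))
for z in(.131,.15,.16):print(z,pr(w,np.array([.6662,.0937,z])))
print("tip seen",209.5,161.8)
print(m["intrinsics"],-m["R"].T@m["t"],w["R"])
a,b=pr(m,np.array([.648,.096,.031])),pr(m,np.array([.688,.096,.031]));print("40mm =px",np.hypot(*(a-b)))
a,b=pr(m,np.array([.6685,.076,.031])),pr(m,np.array([.6685,.117,.031]));print("41mm =px",np.hypot(*(a-b)))
```

```text
0.131 [209.18556371 172.71454733]
0.15 [208.85666198 165.83273442]
0.16 [208.68083533 162.15380532]
0.17 [208.50309261 158.43478526]
0.131 [259.57775755 216.90521669]
0.15 [259.58013173 226.8303082 ]
0.16 [259.58158655 232.91208762]
tip seen 209.5 161.8
[[268.86295009   0.         259.92515385]
 [  0.         268.86295009 191.08690376]
 [  0.           0.           1.        ]] [0.60033775 0.11701178 0.31753191] [[ 0.33826796  0.94104889  0.00133232]
 [ 0.90921495 -0.32718946  0.25743978]
 [ 0.24269934 -0.08587226 -0.96629343]]
40mm =px 35.48356215550842
41mm =px 37.2620489243149
```

The scene and wrist views agree that the real finger tips sit about 28 mm above the reported TCP. The fingers therefore closed above the tappet. I'll go down again with that correction, slowly, and watch the force.

Request:
{"op": "step_arm", "data": {
  "rows": [
    [0, [0, 0, 0], [0, 0, 0]],
    [0, [0, 0, 0], [0, 0, 0]],
    [0, [0, 0, 0], [0, 0, 0]],
    [0, [1, 1, 0], [0, 0, 0]],
    [0, [1, 1, -10], [0, 0, 0]]
  ]
}}

```text
clock: 4.57
tool_pos: [0.6679, 0.0947, 0.1206]
orientation: [179.9, 0.1, 160.3]
force: [0.4, -0.3, 0.2]
opening: 0.0281
gripper_force: 0.0
```

Request:
{"op": "step_arm", "data": {
  "rows": [
    [0, [0, 0, -10], [0, 0, 0]],
    [0, [0, 0, -30], [0, 0, 0]],
    [0, [0, 0, -55], [0, 0, 0]],
    [0, [0, 0, -80], [0, 0, 0]],
    [0, [0, 0, -95], [0, 0, 0]]
  ]
}}

```text
clock: 4.98
tool_pos: [0.6644, 0.0937, 0.0203]
orientation: [-179.9, -0.2, 160.2]
force: [-1.0, 0.0, -0.2]
opening: 0.0616
gripper_force: 0.0
```

Request:
{"op": "step_arm", "data": {
  "rows": [
    [0, [0, 0, -10], [0, 0, 0]],
    [0, [0, 0, -18], [0, 0, 0]],
    [0, [0, 0, -25], [0, 0, 0]],
    [0, [0, 0, -30], [0, 0, 0]],
    [0, [0, 0, -34], [0, 0, 0]]
  ]
}}

```text
clock: 5.4
tool_pos: [0.6669, 0.0945, -0.0095]
orientation: [180.0, 0.0, 160.3]
force: [-0.5, -0.0, 0.2]
opening: 0.087
gripper_force: 0.0
```

Request:
{"op": "step_arm", "data": {
  "rows": [
    [0, [0, 0, -4], [0, 0, 0]],
    [0, [0, 0, -8], [0, 0, 0]],
    [1, [0, 0, -8], [0, 0, 0]],
    [1, [0, 0, -8], [0, 0, 0]],
    [1, [0, 0, -8], [0, 0, 0]]
  ]
}}

```text
clock: 5.82
tool_pos: [0.6669, 0.0945, -0.017]
orientation: [180.0, 0.0, 160.3]
force: [0.2, -0.2, -0.0]
opening: 0.0728
gripper_force: 0.0
```

Request:
{"op": "step_arm", "data": {
  "rows": [
    [1, [0, 0, 0], [0, 0, 0]],
    [1, [0, 0, 0], [0, 0, 0]],
    [1, [0, 0, 0], [0, 0, 0]],
    [1, [0, 0, 0], [0, 0, 0]],
    [1, [0, 0, 0], [0, 0, 0]]
  ]
}}

```text
clock: 6.23
tool_pos: [0.6668, 0.0945, -0.0173]
orientation: [180.0, 0.0, 160.3]
force: [0.4, -0.1, 0.3]
opening: 0.0402
gripper_force: 30.1
```

Request:
{"op": "step_arm", "data": {
  "rows": [
    [1, [0, 0, 0], [0, 0, 0]],
    [1, [0, 0, 0], [0, 0, 0]],
    [1, [0, 0, 0], [0, 0, 0]],
    [1, [0, 0, 8], [0, 0, 0]],
    [1, [0, 0, 16], [0, 0, 0]]
  ]
}}

```text
clock: 6.65
tool_pos: [0.6659, 0.094, -0.0016]
orientation: [-179.9, -0.1, 160.3]
force: [0.5, 0.1, -0.9]
opening: 0.0403
gripper_force: 30.0
```

Request:
{"op": "step_arm", "data": {
  "rows": [
    [1, [0, 0, 30], [0, 0, 0]],
    [1, [-10, 10, 60], [0, 0, 0]],
    [1, [-30, 30, 80], [0, 0, 0]],
    [1, [-55, 55, 80], [0, 0, 0]],
    [1, [-80, 80, 80], [0, 0, 0]]
  ]
}}

```text
clock: 7.07
tool_pos: [0.5869, 0.1752, 0.0811]
orientation: [179.8, 0.1, 160.2]
force: [0.5, 1.0, -2.0]
opening: 0.0402
gripper_force: 30.0
```

Request:
{"op": "step_arm", "data": {
  "rows": [
    [1, [-27, 27, 0], [0, 0, 0]],
    [1, [-55, 55, 0], [0, 0, 0]],
    [1, [-82, 83, 0], [0, 0, 0]],
    [1, [-110, 111, 0], [0, 0, 0]],
    [1, [-130, 132, 0], [0, 0, 0]]
  ]
}}

```text
clock: 7.48
tool_pos: [0.4546, 0.308, 0.0796]
orientation: [179.9, 0.0, 160.3]
force: [-0.3, 0.0, -1.8]
opening: 0.04
gripper_force: 30.0
```

Request:
{"op": "step_arm", "data": {
  "rows": [
    [1, [-8, 8, 0], [0, 0, 0]],
    [1, [-11, 12, -15], [0, 0, 0]],
    [1, [-11, 12, -35], [0, 0, 0]],
    [1, [-11, 12, -50], [0, 0, 0]],
    [1, [-11, 12, -60], [0, 0, 0]]
  ]
}}

```text
clock: 7.9
tool_pos: [0.4452, 0.318, 0.0179]
orientation: [-180.0, -0.0, 160.3]
force: [-0.5, -0.2, -1.2]
opening: 0.0402
gripper_force: 30.0
```

Request:
{"op": "step_arm", "data": {
  "rows": [
    [1, [1, 2, -8], [0, 0, 0]],
    [1, [1, 2, -15], [0, 0, 0]],
    [1, [1, 2, -21], [0, 0, 0]],
    [1, [1, 2, -27], [0, 0, 0]],
    [1, [1, 2, -30], [0, 0, 0]]
  ]
}}

```text
clock: 8.32
tool_pos: [0.4467, 0.3202, -0.012]
orientation: [-180.0, -0.0, 160.2]
force: [0.3, 0.1, -0.8]
opening: 0.0405
gripper_force: 30.0
```

Request:
{"op": "step_arm", "data": {
  "rows": [
    [1, [0, 0, -1], [0, 0, 0]],
    [1, [0, 0, -1], [0, 0, 0]],
    [0.35, [0, 0, -1], [0, 0, 0]],
    [0.35, [0, 0, -1], [0, 0, 0]],
    [0.35, [0, 0, -1], [0, 0, 0]]
  ]
}}

```text
clock: 8.73
tool_pos: [0.4469, 0.3207, -0.0119]
orientation: [179.9, 0.0, 160.3]
force: [-0.0, -0.1, -0.4]
opening: 0.0541
gripper_force: 0.0
```

Request:
{"op": "step_arm", "data": {
  "rows": [
    [0.35, [0, 0, 10], [0, 0, 0]],
    [0.35, [0, 0, 40], [0, 0, 0]],
    [0.35, [0, 0, 80], [0, 0, 0]],
    [0.35, [0, 0, 120], [0, 0, 0]],
    [0.35, [0, 0, 160], [0, 0, 0]]
  ]
}}

```text
clock: 9.15
tool_pos: [0.4464, 0.32, 0.1504]
orientation: [180.0, 0.0, 160.3]
force: [0.4, 1.0, -0.6]
opening: 0.0569
gripper_force: 0.0
```

Request:
{"op": "step_arm", "data": {
  "rows": [
    [0.2, [0, -20, 30], [0, 0, 0]],
    [0.2, [0, -60, 40], [0, 0, 0]],
    [0.2, [0, -101, 40], [0, 0, 0]],
    [0.2, [0, -142, 40], [0, 0, 0]],
    [0.2, [0, -183, 40], [0, 0, 0]]
  ]
}}

```text
clock: 9.57
tool_pos: [0.4462, 0.1359, 0.1891]
orientation: [179.9, 0.1, 160.3]
force: [1.3, 0.4, 0.6]
opening: 0.0703
gripper_force: 0.0
```

Request:
{"op": "step_arm", "data": {
  "rows": [
    [0.2, [0, -41, 0], [0, 0, 0]],
    [0.2, [0, -82, 0], [0, 0, 0]],
    [0.2, [0, -123, 0], [0, 0, 0]],
    [0.2, [0, -164, 0], [0, 0, 0]],
    [0.2, [0, -200, 0], [0, 0, 0]]
  ]
}}

```text
clock: 9.98
tool_pos: [0.446, -0.0648, 0.1889]
orientation: [179.9, 0.1, 160.3]
force: [0.8, -0.4, 0.7]
opening: 0.0702
gripper_force: 0.0
```

Request:
{"op": "step_arm", "data": {
  "rows": [
    [0.2, [0, -20, -10], [0, 0, 0]],
    [0.2, [0, -25, -40], [0, 0, 0]],
    [0.2, [0, -25, -75], [0, 0, 0]],
    [0.2, [0, -25, -100], [0, 0, 0]],
    [0.2, [0, -25, -115], [0, 0, 0]]
  ]
}}

```text
clock: 10.4
tool_pos: [0.445, -0.0882, 0.0709]
orientation: [-180.0, -0.1, 160.2]
force: [0.1, -0.1, -0.3]
opening: 0.0702
gripper_force: 0.0
```

Run:
```python
from plant import ctrl
import cv2,pickle
m=ctrl.camera_model("wrist");im=ctrl.snapshot("wrist");s=ctrl.snapshot("scene")[:,:,::-1]
pickle.dump(m,open("w3.pkl","wb"));import numpy as np
a=cv2.resize(im[:,:,::-1],(400,300),interpolation=cv2.INTER_AREA)
b=cv2.resize(s[180:345,140:360],(400,300),interpolation=cv2.INTER_CUBIC)
cv2.imwrite("pics/m4.png",np.hstack([a,b]));print(ctrl.get_obs()["tool_pos"])
```

```text
[ 0.44468994 -0.08807714  0.07110513]
```

View pics/m4.png

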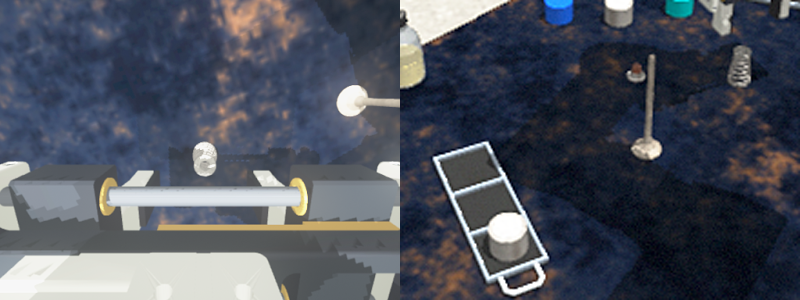

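Tappet A is well centred in the pull bay. In the wrist view the spring is centred between the fingers at about (205,152), and the valve head is at (351,101).

Run:
```python
import pickle
from h import *
m=pickle.load(open("w3.pkl","rb"))
print(ray(m,205*1.28,150*1.28,.052),ray(m,205*1.28,164*1.28,.01),ray(m,351*1.28,101*1.28,.002))
```

```text
[ 0.43255739 -0.08145689] [ 0.46015333 -0.09101317] [0.4473197  0.09792395]
```

Request:
{"op": "step_arm", "data": {
  "rows": [
    [0.2, [2, 2, -20], [0, 0, 0]],
    [0.2, [2, 2, -40], [0, 0, 0]],
    [0.2, [2, 2, -60], [0, 0, 0]],
    [0.2, [2, 2, -75], [0, 0, 0]],
    [0.2, [2, 2, -86], [0, 0, 0]]
  ]
}}

```text
clock: 10.92
tool_pos: [0.4495, -0.0853, -0.0129]
orientation: [180.0, 0.1, 160.3]
force: [-0.1, 0.8, 0.3]
opening: 0.0701
gripper_force: 0.0
```

Request:
{"op": "step_arm", "data": {
  "rows": [
    [1, [0, 0, 0], [0, 0, 0]],
    [1, [0, 0, 0], [0, 0, 0]],
    [1, [0, 0, 0], [0, 0, 0]],
    [1, [0, 0, 0], [0, 0, 0]],
    [1, [0, 0, 0], [0, 0, 0]]
  ]
}}

```text
clock: 11.33
tool_pos: [0.4495, -0.0854, -0.0123]
orientation: [179.9, 0.1, 160.3]
force: [-0.1, -0.2, -0.0]
opening: 0.042
gripper_force: 0.0
```

Request:
{"op": "step_arm", "data": {
  "rows": [
    [1, [0, 0, 0], [0, 0, 0]],
    [1, [0, 0, 0], [0, 0, 0]],
    [1, [0, 0, 0], [0, 0, 0]],
    [1, [0, 0, 0], [0, 0, 0]],
    [1, [0, 0, 10], [0, 0, 0]]
  ]
}}

```text
clock: 11.75
tool_pos: [0.4474, -0.0858, -0.0044]
orientation: [-179.9, -0.1, 160.2]
force: [0.4, -0.7, -0.8]
opening: 0.0273
gripper_force: 30.0
```

Request:
{"op": "step_arm", "data": {
  "rows": [
    [1, [0, 0, 30], [0, 0, 0]],
    [1, [0, 0, 70], [0, 0, 0]],
    [1, [0, 0, 110], [0, 0, 0]],
    [1, [2, 15, 145], [0, 0, 0]],
    [1, [6, 40, 170], [0, 0, 0]]
  ]
}}

```text
clock: 12.17
tool_pos: [0.4549, -0.0463, 0.17]
orientation: [179.9, 0.2, 160.1]
force: [1.2, -0.1, -0.2]
opening: 0.0277
gripper_force: 30.0
```

Request:
{"op": "step_arm", "data": {
  "rows": [
    [1, [6, 40, 5], [0, 0, 0]],
    [1, [12, 80, 5], [0, 0, 0]],
    [1, [18, 120, 5], [0, 0, 0]],
    [1, [24, 160, 5], [0, 0, 0]],
    [1, [30, 200, 5], [0, 0, 0]]
  ]
}}

```text
clock: 12.58
tool_pos: [0.4842, 0.1563, 0.1717]
orientation: [180.0, 0.0, 160.3]
force: [1.9, 0.5, -0.9]
opening: 0.0273
gripper_force: 30.0
```

Request:
{"op": "step_arm", "data": {
  "rows": [
    [1, [6, 40, 0], [0, 0, 0]],
    [1, [12, 80, 0], [0, 0, 0]],
    [1, [17, 115, -10], [0, 0, 0]],
    [1, [21, 140, -35], [0, 0, 0]],
    [1, [22, 145, -65], [0, 0, 0]]
  ]
}}

```text
clock: 13.0
tool_pos: [0.5082, 0.3045, 0.1069]
orientation: [179.8, 0.1, 160.4]
force: [1.4, 0.4, -1.7]
opening: 0.0273
gripper_force: 30.0
```

Request:
{"op": "step_arm", "data": {
  "rows": [
    [1, [0, 0, -20], [0, 0, 0]],
    [1, [0, 0, -40], [0, 0, 0]],
    [1, [0, 0, -60], [0, 0, 0]],
    [1, [0, 0, -75], [0, 0, 0]],
    [1, [0, 0, -85], [0, 0, 0]]
  ]
}}

```text
clock: 13.42
tool_pos: [0.5056, 0.2985, 0.0194]
orientation: [-179.8, -0.1, 160.2]
force: [-0.8, -0.1, -0.6]
opening: 0.0273
gripper_force: 30.0
```

Request:
{"op": "step_arm", "data": {
  "rows": [
    [1, [0, 0, -8], [0, 0, 0]],
    [1, [0, 0, -16], [0, 0, 0]],
    [1, [0, 0, -22], [0, 0, 0]],
    [1, [0, 0, -27], [0, 0, 0]],
    [1, [0, 0, -29], [0, 0, 0]]
  ]
}}

```text
clock: 13.83
tool_pos: [0.5066, 0.2993, -0.0078]
orientation: [-180.0, -0.0, 160.3]
force: [0.8, 0.4, 0.5]
opening: 0.0277
gripper_force: 30.0
```

Request:
{"op": "step_arm", "data": {
  "rows": [
    [1, [0, 0, -1], [0, 0, 0]],
    [1, [0, 0, -1], [0, 0, 0]],
    [0.5, [0, 0, -1], [0, 0, 0]],
    [0.5, [0, 0, -1], [0, 0, 0]],
    [0.5, [0, 0, -1], [0, 0, 0]]
  ]
}}

```text
clock: 14.25
tool_pos: [0.5069, 0.2996, -0.0079]
orientation: [180.0, 0.0, 160.3]
force: [0.3, 0.0, -0.3]
opening: 0.041
gripper_force: 0.0
```

Request:
{"op": "step_arm", "data": {
  "rows": [
    [0.5, [0, 0, 10], [0, 0, 0]],
    [0.5, [0, 0, 40], [0, 0, 0]],
    [0.5, [0, 0, 80], [0, 0, 0]],
    [0.5, [0, 0, 110], [0, 0, 0]],
    [0.5, [0, 0, 130], [0, 0, 0]]
  ]
}}

```text
clock: 14.67
tool_pos: [0.5078, 0.3003, 0.1263]
orientation: [179.8, 0.1, 160.3]
force: [0.6, 0.6, 0.2]
opening: 0.0435
gripper_force: 0.0
```

Request:
{"op": "step_arm", "data": {
  "rows": [
    [0.5, [5, -30, 10], [0, 0, 0]],
    [0.5, [10, -70, 20], [0, 0, 0]],
    [0.5, [16, -110, 20], [0, 0, 0]],
    [0.5, [22, -150, 20], [0, 0, 0]],
    [0.5, [28, -190, 20], [0, 0, 0]]
  ]
}}

```text
clock: 15.08
tool_pos: [0.5346, 0.1079, 0.1431]
orientation: [179.9, 0.1, 160.3]
force: [0.6, 0.3, -0.4]
opening: 0.0438
gripper_force: 0.0
```

Request:
{"op": "step_arm", "data": {
  "rows": [
    [0.5, [6, -40, -5], [0, 0, 0]],
    [0.5, [11, -75, -20], [0, 0, 0]],
    [0.5, [14, -98, -45], [0, 0, 0]],
    [0.5, [15, -106, -70], [0, 0, 0]],
    [0.5, [15, -106, -90], [0, 0, 0]]
  ]
}}

```text
clock: 15.5
tool_pos: [0.5493, 0.001, 0.0511]
orientation: [180.0, 0.0, 160.1]
force: [-0.3, -0.1, 0.4]
opening: 0.0436
gripper_force: 0.0
```

Run:
```python
from plant import ctrl
import cv2,pickle
import numpy as np
ctrl.snapshot("side")
m=ctrl.camera_model("wrist");im=ctrl.snapshot("wrist");s=ctrl.snapshot("scene")[:,:,::-1]
pickle.dump(m,open("w4.pkl","wb"))
a=cv2.resize(im[100:250,160:360,::-1],(500,375),interpolation=cv2.INTER_CUBIC)
b=cv2.resize(s[240:340,140:220],(300,375),interpolation=cv2.INTER_CUBIC)
cv2.imwrite("pics/m5.png",np.hstack([a,b]));print(ctrl.get_obs()["tool_pos"])
```

```text
[0.54881377 0.00275122 0.05132626]
```

View pics/m5.png

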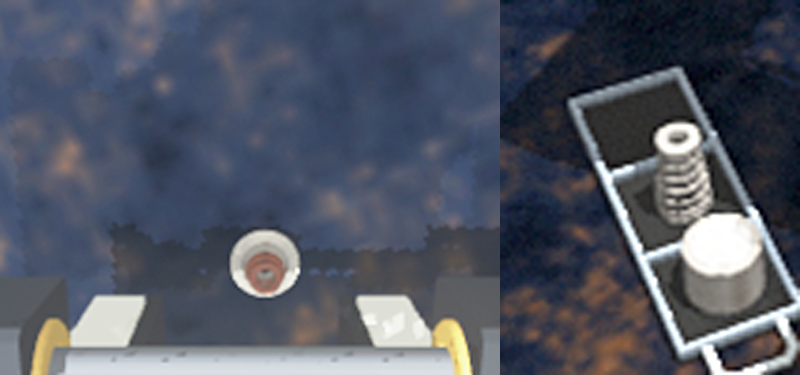

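Spring and tappet sit well in their bays. The seal's flange is at (265,263) in the crop and the top of its neck at (265,276).

Run:
```python
import pickle
from h import *
m=pickle.load(open("w4.pkl","rb"))
print(ray(m,160+265/2.5-.3,100+263/2.5-.3,.005),ray(m,160+265/2.5-.3,100+276/2.5-.3,.019))
```

```text
[0.55261071 0.00495537] [0.5527051 0.0046597]
```

Request:
{"op": "step_arm", "data": {
  "rows": [
    [0.5, [4, 2, -20], [0, 0, 0]],
    [0.5, [4, 2, -40], [0, 0, 0]],
    [0.5, [4, 2, -53], [0, 0, 0]],
    [0.5, [4, 2, -63], [0, 0, 0]],
    [0.5, [4, 2, -69], [0, 0, 0]]
  ]
}}

```text
clock: 16.07
tool_pos: [0.5544, 0.0061, -0.0169]
orientation: [180.0, 0.1, 160.3]
force: [0.3, -0.4, 0.9]
opening: 0.0439
gripper_force: 0.0
```

Request:
{"op": "step_arm", "data": {
  "rows": [
    [0.5, [0, 0, 0], [0, 0, 0]],
    [1, [0, 0, 0], [0, 0, 0]],
    [1, [0, 0, 0], [0, 0, 0]],
    [1, [0, 0, 0], [0, 0, 0]],
    [1, [0, 0, 0], [0, 0, 0]]
  ]
}}

```text
clock: 16.48
tool_pos: [0.5541, 0.0056, -0.0167]
orientation: [180.0, 0.1, 160.3]
force: [-0.5, -0.9, 0.4]
opening: 0.0229
gripper_force: 0.0
```

Request:
{"op": "step_arm", "data": {
  "rows": [
    [1, [0, 0, 0], [0, 0, 0]],
    [1, [0, 0, 0], [0, 0, 0]],
    [1, [0, 0, 0], [0, 0, 0]],
    [1, [0, 0, 0], [0, 0, 0]],
    [1, [0, 0, 5], [0, 0, 0]]
  ]
}}

```text
clock: 16.9
tool_pos: [0.553, 0.0052, -0.013]
orientation: [-180.0, -0.1, 160.2]
force: [-0.2, 0.7, -0.7]
opening: 0.0098
gripper_force: 29.2
```

Request:
{"op": "step_arm", "data": {
  "rows": [
    [1, [0, 0, 20], [0, 0, 0]],
    [1, [0, 5, 55], [0, 0, 0]],
    [1, [1, 25, 90], [0, 0, 0]],
    [1, [3, 60, 110], [0, 0, 0]],
    [1, [5, 100, 110], [0, 0, 0]]
  ]
}}

```text
clock: 17.32
tool_pos: [0.5614, 0.1064, 0.1034]
orientation: [179.7, 0.4, 160.2]
force: [2.1, 0.0, -0.2]
opening: 0.0096
gripper_force: 29.2
```

Request:
{"op": "step_arm", "data": {
  "rows": [
    [1, [2, 40, 0], [0, 0, 0]],
    [1, [4, 80, 0], [0, 0, 0]],
    [1, [6, 120, 0], [0, 0, 0]],
    [1, [7, 150, 0], [0, 0, 0]],
    [1, [8, 172, 0], [0, 0, 0]]
  ]
}}

```text
clock: 17.73
tool_pos: [0.5663, 0.2803, 0.0977]
orientation: [180.0, 0.0, 160.4]
force: [1.1, 0.1, -0.3]
opening: 0.0093
gripper_force: 29.2
```

Request:
{"op": "step_arm", "data": {
  "rows": [
    [1, [0, 0, -15], [0, 0, 0]],
    [1, [0, 0, -40], [0, 0, 0]],
    [1, [0, 0, -60], [0, 0, 0]],
    [1, [0, 0, -68], [0, 0, 0]],
    [1, [0, 0, -68], [0, 0, 0]]
  ]
}}

```text
clock: 18.15
tool_pos: [0.5653, 0.2763, 0.0275]
orientation: [-179.8, -0.1, 160.2]
force: [0.3, -0.6, -0.7]
opening: 0.0097
gripper_force: 29.2
```

Run:
```python
from plant import ctrl
import cv2
import numpy as np
im=ctrl.snapshot("wrist");s=ctrl.snapshot("scene")[:,:,::-1];o=ctrl.get_obs()
a=cv2.resize(im[80:280,130:390,::-1],(450,346),interpolation=cv2.INTER_CUBIC)
b=cv2.resize(s[200:300,130:230],(350,346),interpolation=cv2.INTER_CUBIC)
cv2.imwrite("pics/m6.png",np.hstack([a,b]));print(o["tool_pos"],o["opening"],o["gripper_force"])
```

```text
[0.56702915 0.27739202 0.03022412] 0.009374830218818754 29.228449476929654
```

View pics/m6.png

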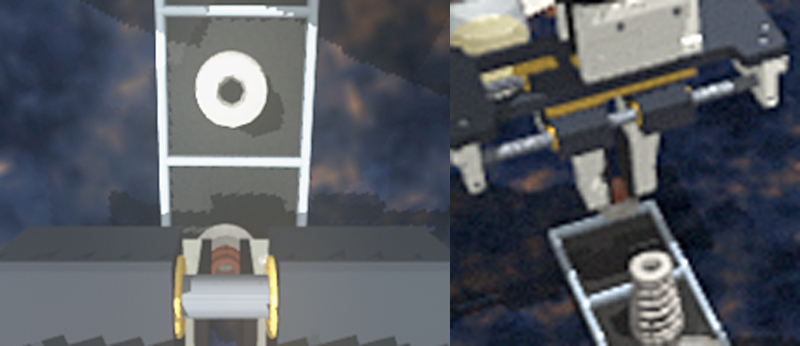

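Request:
{"op": "step_arm", "data": {
  "rows": [
    [1, [1, 3, -12], [0, 0, 0]],
    [1, [1, 3, -24], [0, 0, 0]],
    [1, [1, 3, -33], [0, 0, 0]],
    [1, [1, 3, -39], [0, 0, 0]],
    [1, [1, 3, -42], [0, 0, 0]]
  ]
}}

```text
clock: 18.67
tool_pos: [0.5671, 0.2798, -0.0134]
orientation: [-179.9, -0.0, 160.3]
force: [-9.0, -3.0, 23.6]
opening: 0.0095
gripper_force: 31.9
```

Request:
{"op": "step_arm", "data": {
  "rows": [
    [1, [0, 0, 0], [0, 0, 0]],
    [1, [0, 0, 0], [0, 0, 0]],
    [0.65, [0, 0, 0], [0, 0, 0]],
    [0.65, [0, 0, 0], [0, 0, 0]],
    [0.65, [0, 0, 0], [0, 0, 0]]
  ]
}}

```text
clock: 19.08
tool_pos: [0.5677, 0.2804, -0.0123]
orientation: [180.0, 0.0, 160.3]
force: [-1.3, -0.4, 0.5]
opening: 0.0243
gripper_force: 0.0
```

Request:
{"op": "step_arm", "data": {
  "rows": [
    [0.6, [0, 0, 5], [0, 0, 0]],
    [0.6, [0, 0, 20], [0, 0, 0]],
    [0.5, [0, -5, 60], [0, 0, 0]],
    [0.3, [0, -30, 95], [0, 0, 0]],
    [0.2, [0, -65, 115], [0, 0, 0]]
  ]
}}

```text
clock: 19.5
tool_pos: [0.5694, 0.2174, 0.1066]
orientation: [179.8, 0.2, 160.5]
force: [1.7, 0.3, 0.8]
opening: 0.0492
gripper_force: 0.0
```

Request:
{"op": "step_arm", "data": {
  "rows": [
    [0.2, [12, -38, 15], [0, 0, 0.1]],
    [0.2, [24, -76, 20], [0, 0, 0.2]],
    [0.2, [36, -114, 20], [0, 0, 0.3]],
    [0.2, [48, -152, 20], [0, 0, 0.4]],
    [0.2, [60, -190, 20], [0, 0, 0.5]]
  ]
}}

```text
clock: 19.92
tool_pos: [0.628, 0.0237, 0.1237]
orientation: [180.0, 0.1, -170.8]
force: [0.9, 0.9, -0.5]
opening: 0.0697
gripper_force: 0.0
```

Request:
{"op": "step_arm", "data": {
  "rows": [
    [0.1, [11, -35, 0], [0, 0, 0.1]],
    [0.1, [22, -68, -5], [0, 0, 0.2]],
    [0.1, [30, -92, -20], [0, 0, 0.3]],
    [0.1, [32, -99, -45], [0, 0, 0.343]],
    [0.1, [32, -99, -70], [0, 0, 0.343]]
  ]
}}

```text
clock: 20.33
tool_pos: [0.6607, -0.0762, 0.0529]
orientation: [-179.9, 0.1, -151.4]
force: [-0.2, -0.3, -0.9]
opening: 0.0784
gripper_force: 0.0
```

Run:
```python
from plant import ctrl
import cv2,pickle
import numpy as np
ctrl.snapshot("side")
m=ctrl.camera_model("wrist");im=ctrl.snapshot("wrist");s=ctrl.snapshot("scene")[:,:,::-1];o=ctrl.get_obs()
pickle.dump(m,open("w5.pkl","wb"))
a=cv2.resize(im[100:260,60:460,::-1],(800,320),interpolation=cv2.INTER_CUBIC)
b=cv2.resize(s[215:320,130:330],(800,280),interpolation=cv2.INTER_CUBIC)
cv2.imwrite("pics/m7.png",np.vstack([a,b]));print(o["tool_pos"],o["orientation"],o["opening"])
```

```text
[ 0.65805747 -0.07415755  0.05114865] [ 179.91889032   -0.2208892  -151.50284389] 0.07931525198018093
```

View pics/m7.png

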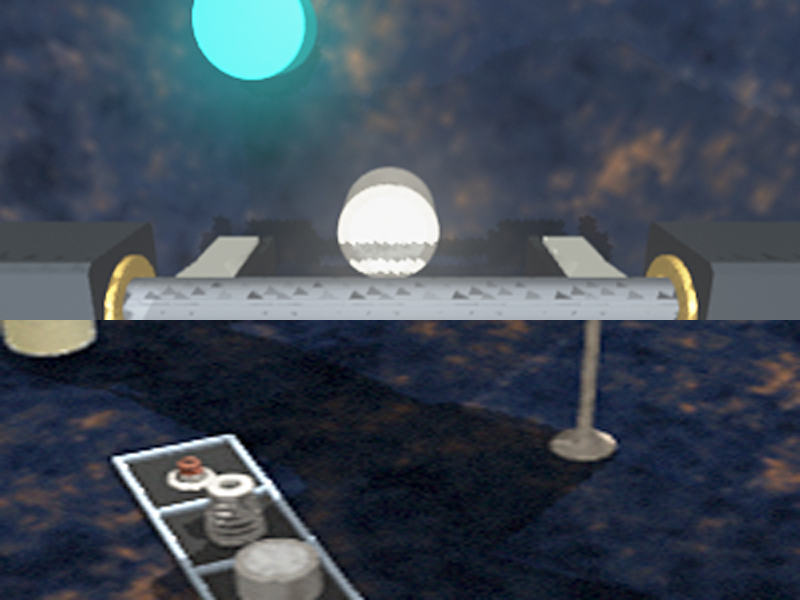

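The seal is upright in the far bay. Tappet B's top is at (388,231) in the crop, and the turquoise look-alike is well clear.

Run:
```python
import pickle
from h import *
m=pickle.load(open("w5.pkl","rb"))
print(ray(m,60+194-.25,100+115.5-.25,.031))
```

```text
[ 0.66280093 -0.07671137]
```

Request:
{"op": "step_arm", "data": {
  "rows": [
    [0.1, [4, -2, -20], [0, 0, 0]],
    [0.1, [4, -2, -38], [0, 0, 0]],
    [0.1, [4, -2, -53], [0, 0, 0]],
    [0.1, [4, -2, -63], [0, 0, 0]],
    [0.1, [4, -2, -70], [0, 0, 0]]
  ]
}}

```text
clock: 20.9
tool_pos: [0.6643, -0.075, -0.0167]
orientation: [-180.0, 0.1, -151.4]
force: [-1.3, -1.1, 0.5]
opening: 0.0787
gripper_force: 0.0
```

Request:
{"op": "step_arm", "data": {
  "rows": [
    [1, [0, 0, 0], [0, 0, 0]],
    [1, [0, 0, 0], [0, 0, 0]],
    [1, [0, 0, 0], [0, 0, 0]],
    [1, [0, 0, 0], [0, 0, 0]],
    [1, [0, 0, 0], [0, 0, 0]]
  ]
}}

```text
clock: 21.32
tool_pos: [0.6642, -0.0755, -0.0165]
orientation: [-180.0, 0.1, -151.4]
force: [-0.2, -0.3, 0.1]
opening: 0.0514
gripper_force: 0.0
```

Request:
{"op": "step_arm", "data": {
  "rows": [
    [1, [0, 0, 0], [0, 0, 0]],
    [1, [0, 0, 0], [0, 0, 0]],
    [1, [0, 0, 0], [0, 0, 0]],
    [1, [0, 0, 6], [0, 0, 0]],
    [1, [0, 0, 20], [0, 0, 0]]
  ]
}}

```text
clock: 21.73
tool_pos: [0.6617, -0.0757, 0.0009]
orientation: [179.9, -0.2, -151.5]
force: [0.2, -0.6, -1.5]
opening: 0.0404
gripper_force: 30.0
```

Request:
{"op": "step_arm", "data": {
  "rows": [
    [1, [0, 0, 30], [0, 0, 0]],
    [1, [0, 0, 65], [0, 0, 0]],
    [1, [-10, -18, 85], [0, 0, 0]],
    [1, [-26, -50, 90], [0, 0, 0]],
    [1, [-44, -84, 90], [0, 0, 0]]
  ]
}}

```text
clock: 22.15
tool_pos: [0.6211, -0.1594, 0.0954]
orientation: [-179.9, 0.2, -151.3]
force: [0.8, -0.6, -1.9]
opening: 0.04
gripper_force: 30.0
```

Request:
{"op": "step_arm", "data": {
  "rows": [
    [1, [-18, -34, 0], [0, 0, 0]],
    [1, [-36, -68, 0], [0, 0, 0]],
    [1, [-53, -102, 0], [0, 0, 0]],
    [1, [-66, -126, 0], [0, 0, 0]],
    [1, [-72, -136, -10], [0, 0, 0]]
  ]
}}

```text
clock: 22.57
tool_pos: [0.5466, -0.2987, 0.0845]
orientation: [-179.9, 0.1, -151.6]
force: [0.5, 0.0, 0.0]
opening: 0.0405
gripper_force: 30.0
```

Request:
{"op": "step_arm", "data": {
  "rows": [
    [1, [0, 0, -20], [0, 0, 0]],
    [1, [0, 0, -38], [0, 0, 0]],
    [1, [0, 0, -50], [0, 0, 0]],
    [1, [0, 0, -55], [0, 0, 0]],
    [1, [0, 0, -55], [0, 0, 0]]
  ]
}}

```text
clock: 22.98
tool_pos: [0.5469, -0.295, 0.0262]
orientation: [179.9, -0.1, -151.4]
force: [0.5, -0.1, -0.7]
opening: 0.0405
gripper_force: 30.0
```

Run:
```python
from plant import ctrl
import cv2,pickle
ctrl.snapshot("side")
m=ctrl.camera_model("wrist");im=ctrl.snapshot("wrist");o=ctrl.get_obs()
pickle.dump(m,open("w6.pkl","wb"))
cv2.imwrite("pics/m8.png",cv2.resize(im[80:260,140:380,::-1],(800,600),interpolation=cv2.INTER_CUBIC));print(o["tool_pos"],o["orientation"])
```

```text
[ 0.5482027  -0.29541741  0.02800279] [-1.79978227e+02  2.65813333e-03 -1.51392379e+02]
```

View pics/m8.png

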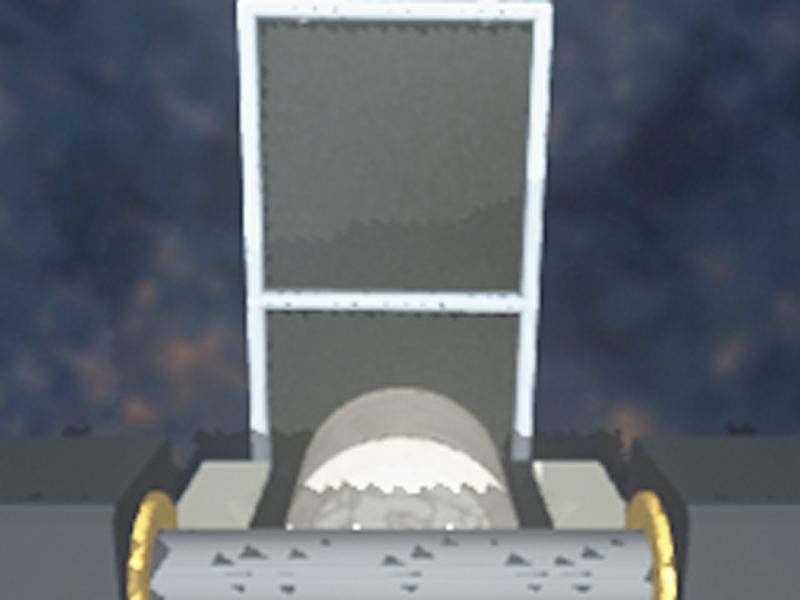

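The tappet is centred across the tray, and the yaw is aligned. I'll locate the divider at (394,300) and the pull-end rim at (395,12).

Run:
```python
import pickle
from h import *
m=pickle.load(open("w6.pkl","rb"));f=lambda u,v:ray(m,140+u*.3-.35,80+v*.3-.35,.01)
d=f(394,300);r=f(395,11);e=(d-r)/np.linalg.norm(d-r);print(d,r,np.linalg.norm(d-r),np.degrees(np.arctan2(e[1],e[0])),"bays",d-.032*e,d+.032*e)
```

```text
[ 0.52016123 -0.31135547] [ 0.46515615 -0.34093164] 0.062452442942339426 28.266872398108326 bays [ 0.49197718 -0.32651   ] [ 0.54834527 -0.29620094]
```

Request:
{"op": "step_arm", "data": {
  "rows": [
    [1, [0, 0, -12], [0, 0, 0]],
    [1, [0, 0, -24], [0, 0, 0]],
    [1, [0, 0, -32], [0, 0, 0]],
    [1, [0, 0, -37], [0, 0, 0]],
    [1, [0, 0, -40], [0, 0, 0]]
  ]
}}

```text
clock: 23.5
tool_pos: [0.5467, -0.2954, -0.0131]
orientation: [179.9, -0.1, -151.4]
force: [-9.6, 9.9, 32.2]
opening: 0.0402
gripper_force: 30.0
```

Request:
{"op": "step_arm", "data": {
  "rows": [
    [1, [0, 0, 0], [0, 0, 0]],
    [1, [0, 0, 0], [0, 0, 0]],
    [0.35, [0, 0, 0], [0, 0, 0]],
    [0.35, [0, 0, 0], [0, 0, 0]],
    [0.35, [0, 0, 0], [0, 0, 0]]
  ]
}}

```text
clock: 23.92
tool_pos: [0.5478, -0.2957, -0.0123]
orientation: [-180.0, 0.0, -151.4]
force: [0.4, -0.5, -0.9]
opening: 0.0541
gripper_force: 0.0
```

Request:
{"op": "step_arm", "data": {
  "rows": [
    [0.35, [0, 0, 10], [0, 0, 0]],
    [0.35, [0, 0, 40], [0, 0, 0]],
    [0.35, [0, 0, 80], [0, 0, 0]],
    [0.35, [0, 0, 120], [0, 0, 0]],
    [0.35, [0, 0, 160], [0, 0, 0]]
  ]
}}

```text
clock: 24.33
tool_pos: [0.5472, -0.2956, 0.1503]
orientation: [-180.0, 0.0, -151.4]
force: [1.5, -1.4, -0.3]
opening: 0.057
gripper_force: 0.0
```

Request:
{"op": "step_arm", "data": {
  "rows": [
    [0.2, [-10, 39, 10], [0, 0, 0]],
    [0.2, [-20, 78, 20], [0, 0, 0]],
    [0.2, [-30, 117, 20], [0, 0, 0]],
    [0.2, [-40, 156, 20], [0, 0, 0]],
    [0.2, [-50, 195, 20], [0, 0, 0]]
  ]
}}

```text
clock: 24.75
tool_pos: [0.4969, -0.0992, 0.1688]
orientation: [-180.0, 0.1, -151.5]
force: [1.8, 0.3, -0.6]
opening: 0.0701
gripper_force: 0.0
```

Request:
{"op": "step_arm", "data": {
  "rows": [
    [0.2, [-10, 39, 0], [0, 0, 0]],
    [0.2, [-20, 78, 0], [0, 0, 0]],
    [0.2, [-30, 117, 0], [0, 0, 0]],
    [0.2, [-40, 156, 0], [0, 0, 0]],
    [0.2, [-46, 180, 0], [0, 0, 0]]
  ]
}}

```text
clock: 25.17
tool_pos: [0.4507, 0.0821, 0.1689]
orientation: [180.0, 0.1, -151.4]
force: [0.5, -0.6, -0.6]
opening: 0.0701
gripper_force: 0.0
```

Request:
{"op": "step_arm", "data": {
  "rows": [
    [0.2, [-3, 12, 0], [0, 0, 0]],
    [0.2, [-4, 18, 0], [0, 0, 0]],
    [0.2, [-4, 18, 0], [0, 0, 0]],
    [0.2, [-4, 18, 0], [0, 0, 0]],
    [0.2, [-4, 18, 0], [0, 0, 0]]
  ]
}}

```text
clock: 25.58
tool_pos: [0.4478, 0.0966, 0.1677]
orientation: [-180.0, -0.0, -151.5]
force: [0.3, -0.4, -1.4]
opening: 0.07
gripper_force: 0.0
```

Run:
```python
from plant import ctrl
import cv2,pickle
m=ctrl.camera_model("wrist");im=ctrl.snapshot("wrist");o=ctrl.get_obs();s=ctrl.snapshot("scene")[:,:,::-1]
import numpy as np
a=cv2.resize(im[:,:,::-1],(400,300),interpolation=cv2.INTER_AREA);b=cv2.resize(s[100:280,210:450],(400,300),interpolation=cv2.INTER_CUBIC)
cv2.imwrite("pics/m9.png",np.hstack([a,b]));print(o["tool_pos"])
K,R,t=m["intrinsics"],m["R"],m["t"]
for z in(.145,.022,.002):
  c=K@(R@[.447,.099,z]+t);print(c[:2]/c[2]/1.28)
```

```text
[0.44774955 0.09645393 0.16760961]
[204.86381056 161.99960625]
[204.29162483 138.14373779]
[204.2344345  135.75932856]
```

View pics/m9.png

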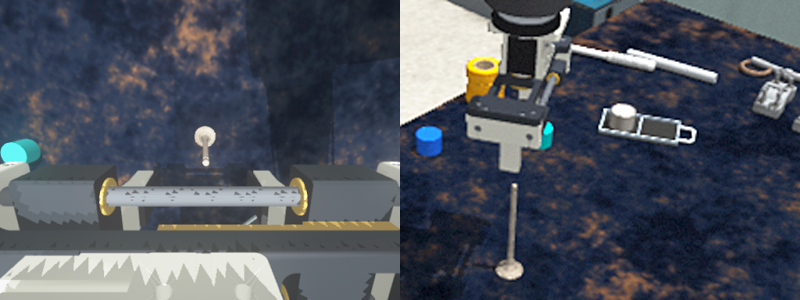

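The valve head at (204,136) and stem top at (205,163) match the prediction, and tappet B stands in tray2's far bay. Going down over the stem.

Request:
{"op": "step_arm", "data": {
  "rows": [
    [0.2, [0, 2, -25], [0, 0, 0]],
    [0.2, [0, 2, -50], [0, 0, 0]],
    [0.2, [0, 2, -75], [0, 0, 0]],
    [0.2, [0, 2, -92], [0, 0, 0]],
    [0.2, [0, 2, -100], [0, 0, 0]]
  ]
}}

```text
clock: 26.1
tool_pos: [0.4464, 0.0978, 0.0653]
orientation: [-180.0, -0.2, -151.5]
force: [-0.9, 0.4, 0.7]
opening: 0.07
gripper_force: 0.0
```

Request:
{"op": "step_arm", "data": {
  "rows": [
    [1, [0, 0, 0], [0, 0, 0]],
    [1, [0, 0, 0], [0, 0, 0]],
    [1, [0, 0, 0], [0, 0, 0]],
    [1, [0, 0, 0], [0, 0, 0]],
    [1, [0, 0, 0], [0, 0, 0]]
  ]
}}

```text
clock: 26.52
tool_pos: [0.4482, 0.0998, 0.0686]
orientation: [180.0, 0.1, -151.4]
force: [-0.1, 0.3, -0.2]
opening: 0.0423
gripper_force: 0.0
```

Request:
{"op": "step_arm", "data": {
  "rows": [
    [1, [0, 0, 0], [0, 0, 0]],
    [1, [0, 0, 0], [0, 0, 0]],
    [1, [0, 0, 0], [0, 0, 0]],
    [1, [0, 0, 0], [0, 0, 0]],
    [1, [0, 0, 0], [0, 0, 0]]
  ]
}}

```text
clock: 26.93
tool_pos: [0.4476, 0.0994, 0.0676]
orientation: [180.0, 0.0, -151.4]
force: [0.2, -0.1, -0.4]
opening: 0.0092
gripper_force: 0.0
```

Request:
{"op": "step_arm", "data": {
  "rows": [
    [1, [0, 0, 0], [0, 0, 0]],
    [1, [0, 0, 0], [0, 0, 0]],
    [1, [0, 0, 10], [0, 0, 0]],
    [1, [0, 0, 30], [0, 0, 0]],
    [1, [0, 0, 50], [0, 0, 0]]
  ]
}}

```text
clock: 27.35
tool_pos: [0.4468, 0.0989, 0.1175]
orientation: [-180.0, -0.1, -151.4]
force: [0.4, 1.1, -1.0]
opening: 0.0063
gripper_force: 30.0
```

Request:
{"op": "step_arm", "data": {
  "rows": [
    [1, [1, -12, 10], [0, 0, 0]],
    [1, [4, -40, 20], [0, 0, 0]],
    [1, [8, -76, 20], [0, 0, 0]],
    [1, [12, -112, 20], [0, 0, 0]],
    [1, [15, -148, 20], [0, 0, 0]]
  ]
}}

```text
clock: 27.77
tool_pos: [0.4626, -0.0498, 0.1379]
orientation: [-180.0, 0.0, -151.4]
force: [0.9, 0.3, -1.7]
opening: 0.0059
gripper_force: 30.0
```

Request:
{"op": "step_arm", "data": {
  "rows": [
    [1, [4, -36, 0], [0, 0, 0]],
    [1, [8, -72, 0], [0, 0, 0]],
    [1, [12, -108, 0], [0, 0, 0]],
    [1, [16, -144, 0], [0, 0, 0]],
    [1, [19, -180, 0], [0, 0, 0]]
  ]
}}

```text
clock: 28.18
tool_pos: [0.4814, -0.2304, 0.1374]
orientation: [180.0, -0.0, -151.4]
force: [0.4, 0.4, 0.1]
opening: 0.0058
gripper_force: 30.0
```

Request:
{"op": "step_arm", "data": {
  "rows": [
    [1, [4, -36, 0], [0, 0, 0]],
    [1, [7, -68, 0], [0, 0, 0]],
    [1, [9, -88, -5], [0, 0, 0]],
    [1, [10, -98, -15], [0, 0, 0]],
    [1, [10, -98, -30], [0, 0, 0]]
  ]
}}

```text
clock: 28.6
tool_pos: [0.492, -0.3288, 0.1073]
orientation: [-179.9, 0.0, -151.6]
force: [-0.7, -0.6, -1.2]
opening: 0.0061
gripper_force: 30.0
```

Request:
{"op": "step_arm", "data": {
  "rows": [
    [1, [0, 0, -8], [0, 0, 0]],
    [1, [0, 0, -14], [0, 0, 0]],
    [1, [0, 0, -18], [0, 0, 0]],
    [1, [0, 0, -20], [0, 0, 0]],
    [1, [0, 0, -20], [0, 0, 0]]
  ]
}}

```text
clock: 29.02
tool_pos: [0.4918, -0.326, 0.0876]
orientation: [180.0, -0.0, -151.4]
force: [-0.3, 0.1, -0.5]
opening: 0.0061
gripper_force: 30.0
```

Run:
```python
from plant import ctrl
import cv2
im=ctrl.snapshot("wrist");o=ctrl.get_obs();s=ctrl.snapshot("scene")[:,:,::-1]
import numpy as np
a=cv2.resize(im[:,:,::-1],(400,300),interpolation=cv2.INTER_AREA);b=cv2.resize(s[100:220,300:460],(400,300),interpolation=cv2.INTER_CUBIC)
cv2.imwrite("pics/m10.png",np.hstack([a,b]));print(o["tool_pos"],o["opening"],o["force"])
```

```text
[ 0.49194743 -0.32618475  0.08795661] 0.006015988895681155 [-0.50189544  0.23695466 -0.76789455]
```

View pics/m10.png

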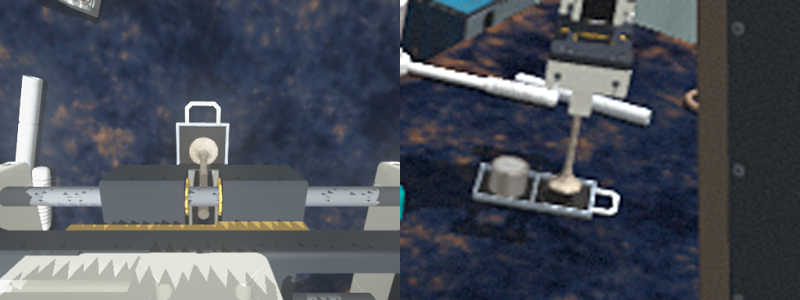

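The valve hangs above the pull bay, but the stem seems to lean in the scene view. I'll check that against the camera model.

Run:
```python
from plant import ctrl
import numpy as np
for n in("scene","wrist"):
  m=ctrl.camera_model(n);K,R,t=m["intrinsics"],m["R"],m["t"]
  for z in(.018,.04,.110):
    c=K@(R@[.492,-.326,z]+t);q=c[:2]/c[2];print(n,z,(q-[300,100])*2.5+[400,0] if n=="scene" else q/1.28)
```

```text
scene 0.018 [561.39833537 183.97065648]
scene 0.04 [564.43946499 167.41228385]
scene 0.11 [574.52808643 112.48165794]
wrist 0.018 [202.93708971 149.90924709]
wrist 0.04 [202.89912449 154.78133782]
wrist 0.11 [202.7177772  178.05370608]
```

It is upright and centred. Lowering and releasing.

Request:
{"op": "step_arm", "data": {
  "rows": [
    [1, [0, 0, -5], [0, 0, 0]],
    [1, [0, 0, -9], [0, 0, 0]],
    [1, [0, 0, -12], [0, 0, 0]],
    [1, [0, 0, -14], [0, 0, 0]],
    [1, [0, 0, -16], [0, 0, 0]]
  ]
}}

```text
clock: 29.53
tool_pos: [0.4917, -0.3268, 0.0715]
orientation: [-180.0, -0.0, -151.4]
force: [-1.1, 1.8, 18.3]
opening: 0.0066
gripper_force: 30.0
```

Request:
{"op": "step_arm", "data": {
  "rows": [
    [1, [0, 0, 0], [0, 0, 0]],
    [1, [0, 0, 0], [0, 0, 0]],
    [0.6, [0, 0, 0], [0, 0, 0]],
    [0.6, [0, 0, 0], [0, 0, 0]],
    [0.6, [0, 0, 0], [0, 0, 0]]
  ]
}}

```text
clock: 29.95
tool_pos: [0.4916, -0.3266, 0.0716]
orientation: [180.0, -0.0, -151.4]
force: [-0.0, 0.4, -0.8]
opening: 0.0207
gripper_force: 0.0
```

Request:
{"op": "step_arm", "data": {
  "rows": [
    [0.6, [0, 0, 0], [0, 0, 0]],
    [0.6, [0, 0, 20], [0, 0, 0]],
    [0.6, [0, 0, 50], [0, 0, 0]],
    [0.6, [0, 0, 90], [0, 0, 0]],
    [0.6, [0, 0, 120], [0, 0, 0]]
  ]
}}

```text
clock: 30.37
tool_pos: [0.4918, -0.3269, 0.1942]
orientation: [-179.9, 0.0, -151.4]
force: [1.3, -0.4, 0.0]
opening: 0.0347
gripper_force: 0.0
```

Run:
```python
from plant import ctrl
import cv2
s=ctrl.snapshot("scene")[:,:,::-1]
cv2.imwrite("pics/m11.png",cv2.resize(s[110:350,130:450],(800,600),interpolation=cv2.INTER_CUBIC));print(ctrl.get_obs()["tool_pos"])
```

```text
[ 0.49453902 -0.32858944  0.20076345]
```

View pics/m11.png

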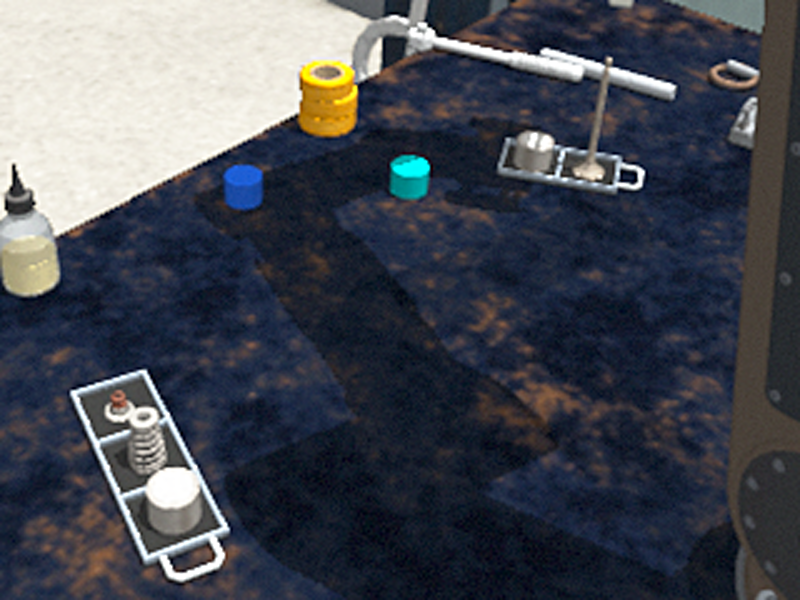

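All five parts stand upright in their bays: tray3 at (175,500), (147,445) and (119,408), tray2 at (588,170) and (535,152). The bottle, tape and look-alikes haven't moved.

```bash
python3 -c "
from plant import ctrl
print(ctrl.close_job())"
```

```text
the job is handed in; nothing more can be done
None
```

Both kits are made up as asked and the job is handed in at about 31 s, with every part upright in its bay; the first grasp closed on nothing because the real finger tips sit about 28 mm above the reported TCP, so I corrected for that, and I placed the second tappet before the valve.

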